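# Clamp a battery pack with a hand-pumped frame

## Robot

A 7-joint arm with a two-finger parallel gripper is mounted at the origin on the work surface. World frame = base frame: x ahead of the robot, y to its left, z up, the work surface at z = 0. Lengths are in m, angles in rad, forces in N, time in s.
With the tool pointing down it reaches from about 0.4 to 0.875 m from the base axis. Payload 19.3 kg.
Tool frame: the origin (TCP) lies on the centre line of the jaws, within the pads' length; the fingertips stand 14 mm ahead of it and the grasp point (between the pads) lies 5 mm behind it; z points along the fingers, y is the line along which they close (so a half turn about z gives the same grasp; the last joint's range is limited). The gripper opens to 85 mm and grips with 20 to 120 N. Pads are 22 mm wide; open, the fingers measure 114 mm over their backs; the gripper's body (76 mm by 85 mm) begins 54 mm behind the grasp point. The pads swing forward as they close: fully open they stand 13 mm farther back than shut.
Start: joints at [-1.171, 0.521, -0.036, 1.599, 0.021, 1.021, -0.113], TCP at [0.283, 0.557, 0.245] pointing down, gripper open.
Joint ranges: [-2.91, 2.91], [-0.3, 2.13], [-1.5, 1.42], [0.17, 2.43], [-1.26, 4.41], [0.16, 1.93], [-2.52, 2.52]. Speed limits (rad/s): [1.89, 1.89, 2.39, 2.39, 3.01, 3.01, 3.01].

## Interface

Orientations are given as [roll, pitch, yaw] about the fixed x, y, z axes, in that order (R = Rz(yaw) Ry(pitch) Rx(roll)).
In Python, from workcell import bot, grab_frame, regions_of gives the robot as it stands. The module is installed in compiled form; this text tells all that it offers.
- The arm moves only by the tool play_rows, never from a script. Its argument "plan" is a list of rows, each a list of 3 entries, a list of its own where there are three numbers: the shift along the tool's x, y, z in units of 2.5 cm (1.0 is 2.5 cm), then the turn, a rotation vector about the tool's x, y, z in units of 0.15 rad (1.0 is 0.15 rad), then the closure, from -1 (fully open) to 1 (shut). In form: [[[tx, ty, tz], [rx, ry, rz], jaw], ...]. A call has 1 to 20 rows; each row shifts and turns the commanded pose from where the row before left it, along the tool's axes as they then stand; what a row does not reach is not made up. A row lasts 1/8 s, in which the tool goes at most 62.5 mm and 10.7 degrees, less where a joint would pass 70% of its speed; a pose out of reach is approached as far as the arm can. A call with a number of a shift or a turn outside -1 to 1 is refused whole. A call with a gripper value outside its range is refused whole. The fingers move at their own pace and stop on an object; "newtons" is the grip in N (left out, the last holds). Time passes only in rows, so rows that do not move let the fingers close. It gives the time, the measured TCP pose, the force, the opening and the grip force at its end, in the units of the state.
- bot.observe(): the state, without advancing time (a new reading comes with each control period).
- grab_frame(name): name is "scene" or "top"; returns a dict with "pixels" (420x560x3 uint8, red, green, blue), "depth" (420x560 float32, m along the optical axis (not along the pixel's ray), 0 where there is no reading), "camera_matrix" (3x3 intrinsics, pixels), "R" (3x3) and "t" (3): a world point X has camera coordinates R X + t. Camera axes: x right, y down, z forward; pixel columns grow to the right and rows downward; lengths in m; the calibration is good to about 2 mm. A picture is of the moment at which its call begins.
- bot.job_done(): hands the job in; it is judged then, once.
Trained networks look in the newest picture that a camera, given by its name, has taken for a name from the list of things; names that differ only in an ending like _2 or _b are one class to them, and where a whole thing is asked for, a point or a joint stands for the part that bears it (a point fixed in the world has none). Each returns a list of dicts, best first, with "p" (0 to 1); they miss things now and then, are a little off and sometimes report something else, mostly with a low value. They report only what shows in the picture. A call takes as long as a camera call. They do not tell look-alikes from the thing itself.
- regions_of(thing, camera): "mask" (420x560 bool, what is visible of it) and "box" ([left, top, right, bottom] in pixels, round what is visible of it).
The state is a dict: "clock": time; "qpos": joint angles; "qd": joint speeds; "joint_efforts": joint torques, N m; "position": TCP position; "tool_rot": TCP orientation; "force": force on the tool from outside, world axes, zero at the start; "moment": the same for the moment, N m; "grip_width": finger opening in m; "finger_force": force on a finger pad.
Only numpy, scipy, OpenCV 4.12 (cv2) and the standard library are available. Lean on these libraries where they do the work, as an engineer would, in place of code of your own. Each camera call takes 0.05 s, during which the arm holds its last target. There are 200 camera calls.

## Task

Take the black spacer block out of the bay of the clamping frame and put it in the shallow blue tray on the lever side. Stand every battery cell that is on the bench upright in the bay, flat faces towards one another, then pump the frame's hand lever through full strokes until the cells are tight against the end stop and the pressure spring is squeezed by at least 5 mm, but never by more than 25 mm (it must not be over-pumped). Let the lever up, then lay the white cover squarely on top of the clamped row, over all the cells. Leave the other things on the bench where they are.

Things in the scene. Friction and masses are not known exactly. Their poses are not given: they have to be found in the camera images.
- frame: The fixed frame, 84 mm wide. Origin: on the table under the bay's middle; y runs along the bay from the jack (-y) to the stop (+y), z up. Smooth bay floor, top at z = 8 mm; low guide walls, top at z = 20 mm, inner faces at x = +-36 mm. Free bay at the start: y = -87 (pressure plate) to +87 mm (stop). Grey jack housing: y = -295 to -145 mm, 72 mm wide, 64 mm high.
- stop: The fixed end stop of the bay, a dark steel block 84 x 18 x 61 mm. Origin: at the bottom of the face that looks into the bay (frame y = +87 mm).
- lever (a joint): Hand lever, rad. 0 = up (sprung: it comes back by itself), 0.75 = fully down. A full stroke, pressed past 0.70 and then let up below 0.05, advances the ram by one notch of 16 mm; the ram follows the last part of the press, so a shorter last press gives less. Pressing the grip takes 8 to 12 N, more once the cells are tight.
- lever_pivot (a point): The lever's hinge, at frame (0, -163, 80) mm; the hinge axis is the frame's x axis. The lever is a 12 mm steel bar that runs from here backwards (frame -y), 40 degrees upwards at joint value 0 and 3 degrees below level at 0.75; it ends 212 mm from the hinge.
- lever_grip (a point): Middle of the lever's black rubber grip (25 mm thick, from 123 to 212 mm from the hinge), on its axis, 170 mm from the hinge. It can be pushed down from above.
- ram (a joint): Travel of the ram (the dark block behind the pressure plate that carries the spring), m: 0 at the start, up to 0.128 towards the stop. It is ratcheted and stays where it is pumped; it cannot be drawn back.
- plate (a joint): Squeeze of the spring between the ram and the pressure plate, m: 0 = the plate stands 30 mm ahead of the ram block (relaxed), 0.030 = spring solid.
- plate_face (a point): Middle of the pressure plate's face that looks at the stop (plate 62 mm wide, 60 mm high over the table), 34 mm over the table.
- ram_face (a point): Middle of the ram block's face that looks at the plate; 40 mm behind the plate's face while the spring is relaxed.
- cell_1: A prismatic battery cell: aluminium can with a dark sleeve, two round contacts on top, 64 mm (x) by 26 mm (y) by 60 mm high (z), 0.15 to 0.31 kg. Origin: centre of its underside. 3 to 5 of the five are on the bench, standing.
- cell_2: A prismatic battery cell: aluminium can with a dark sleeve, two round contacts on top, 64 mm (x) by 26 mm (y) by 60 mm high (z), 0.15 to 0.31 kg. Origin: centre of its underside. 3 to 5 of the five are on the bench, standing.
- cell_3: A prismatic battery cell: aluminium can with a dark sleeve, two round contacts on top, 64 mm (x) by 26 mm (y) by 60 mm high (z), 0.15 to 0.31 kg. Origin: centre of its underside. 3 to 5 of the five are on the bench, standing.
- cell_4: A prismatic battery cell: aluminium can with a dark sleeve, two round contacts on top, 64 mm (x) by 26 mm (y) by 60 mm high (z), 0.15 to 0.31 kg. Origin: centre of its underside. 3 to 5 of the five are on the bench, standing.
- cell_5: A prismatic battery cell: aluminium can with a dark sleeve, two round contacts on top, 64 mm (x) by 26 mm (y) by 60 mm high (z), 0.15 to 0.31 kg. Origin: centre of its underside. 3 to 5 of the five are on the bench, standing.
- cover: White plastic terminal cover: a flat plate 60 mm (x) by 140 mm (y), 5 mm thick, with an upright grip bar on top, 14 mm (x) by 56 mm (y), up to 40 mm over the underside. Origin: centre of its underside.
- spacer: Black plastic spacer block, a 56 mm cube, standing in the bay at the start. Origin: centre of its underside.
- spacer_center (a point): The middle of the spacer block.
- tray: Small blue open tray, fixed, 130 mm (x) by 160 mm (y), walls 4 mm thick and 35 mm high, floor 4 mm. Origin: centre of its underside.
- screwdriver: Bystander: screwdriver, 170 mm, lying.
- brush: Bystander: brush, 140 mm, lying.
- meter: Bystander: yellow hand-held meter, 75 x 150 x 36 mm.
- reel: Bystander: reel of wire, 68 mm across, 48 mm high.
- cutters: Bystander: side cutters, 150 mm, lying.
- bottle: Bystander: white bottle, 60 mm across, 150 mm high.
Things that resemble listed ones, but are neither listed nor needed, are in the scene too. What is shaped like the cell_5 but brown or orange is not meant.

How it is judged:
By the outcome, as a careful person would: the job done as asked, in the order asked, and still so for the second after the job is handed in, with the robot touching nothing.
Of cell_1, cell_2, cell_3, cell_4, cell_5 only 3 to 5 are there at a start; the rules pass over those that are not, and their reading is None.
At some moment in a run one of spacer, cover may be knocked a few centimetres aside while the robot is not near it.
Once in a run the grip may slacken for a moment while it holds something.
It also fails if it takes over 210 s, if anything falls off the work surface, if the arm or the gripper's body presses on something with over 40 N, if the wrist force passes 120 N, or if a joint passes its speed limit or range.

## Working session

There is one attempt and no reset: what is moved stays moved. The work goes in short steps, Python scripts to look and compute and a tool call to move; the robot and the scene stay as the last step left them, time stands still between calls to the robot, and variables do not carry over. Pictures are saved under pics/ and viewed, at most 14 in all, crops included, and the job is handed in when it is done.

Besides the shell and the picture viewer there is one more tool, called after "Request:" as name(argument=value, ...), one argument or row to a line, values as JSON. play_rows: Moves the arm, as the interface text tells. Its arguments: {"type":"object","properties":{"plan":{"type":"array"},"newtons":{"type":"number"}},"required":["plan"]}

```bash
mkdir -p pics
python3 - <<'E'
from workcell import bot, grab_frame, regions_of
import cv2,numpy as np
s=bot.observe(); print(s)
for n in("scene","top"):
    f=grab_frame(n); cv2.imwrite(f"pics/{n}0.png",cv2.resize(f["pixels"][:,:,::-1],(800,600))); 
    print(n,f["camera_matrix"].round(1).tolist(),f["R"].round(3).tolist(),f["t"].round(3).tolist())
E
```

```text
{'clock': 0.0, 'qpos': array([-1.17119049,  0.52202666, -0.03633806,  1.59997923,  0.02121199,
        1.02111566, -0.11280365]), 'qd': array([-7.96906373e-05, -5.49523326e-04,  4.70120939e-04, -9.60133453e-04,
       -1.09387485e-03,  2.06535875e-03, -1.42877564e-04]), 'joint_efforts': array([-6.76817835e-04, -9.27104759e+01,  1.97895348e+00, -3.69936526e+01,
        1.76397135e-02,  8.20394838e-03, -4.08346602e-05]), 'position': array([0.28283202, 0.55698937, 0.24472803]), 'tool_rot': array([-3.14045245e+00,  8.65904042e-05,  2.67178823e+00]), 'force': array([-0.52917684,  0.41334893,  0.00735389]), 'moment': array([-0.01198174, -0.04924822, -0.02743141]), 'finger_force': 0.0, 'grip_width': 0.08552758231841284}
scene [[391.7, 0.0, 281.4], [0.0, 391.7, 211.2], [0.0, 0.0, 1.0]] [[-0.863, 0.506, -0.012], [0.438, 0.736, -0.516], [-0.252, -0.45, -0.857]] [0.461, -0.214, 1.346]
top [[394.5, 0.0, 274.3], [0.0, 394.5, 218.4], [0.0, 0.0, 1.0]] [[0.007, -1.0, 0.003], [-0.985, -0.008, -0.174], [0.174, -0.001, -0.985]] [0.039, 0.571, 1.203]
```

View pics/scene0.png

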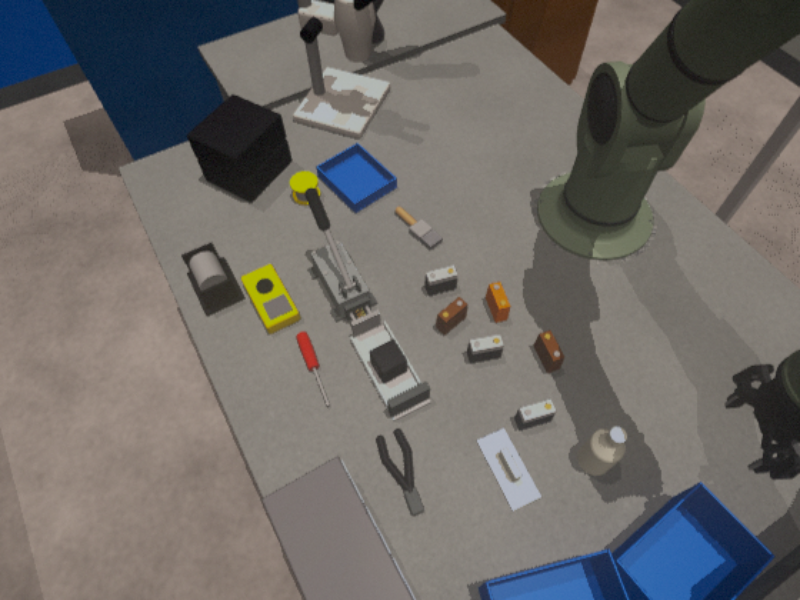

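View pics/top0.png

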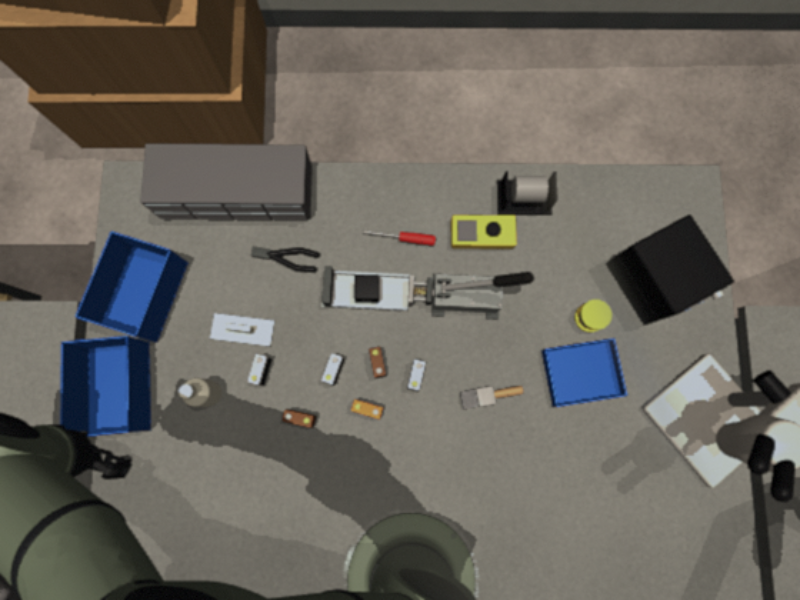

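The frame lies with its stop at top (328,287) and its lever at (512,280). There are three silver cells at top (258,369), (332,369) and (416,375). The brown and orange blocks at (377,362), (367,408) and (298,418) are look-alikes. The shallow tray on the lever side is at (585,373), and the cover is at (242,330).

```bash
cat > h.py <<'E'
from workcell import bot, grab_frame, regions_of
import cv2,numpy as np
def cloud(f):
    d=f["depth"].astype(float);K=f["camera_matrix"];v,u=np.indices(d.shape)
    c=np.stack([(u-K[0,2])/K[0,0]*d,(v-K[1,2])/K[1,1]*d,d],-1)
    P=(c-f["t"])@f["R"]; P[d==0]=np.nan; return P
def rect(p):  # centre, sizes, yaw of the longer side
    (cx,cy),(w,h),a=cv2.minAreaRect((p[:,:2]*1000).astype(np.float32))
    if w<h: w,h,a=h,w,a+90
    return np.round([cx,cy,w,h,(a+90)%180-90],1)
def pj(f,X):
    c=np.asarray(X)@f["R"].T+f["t"]; k=c@f["camera_matrix"].T; return k[...,:2]/k[...,2:]
E
python3 - <<'E'
from h import *
for n in("scene","top"):
    f=grab_frame(n);P=cloud(f)
    for th in("cell_1","cover","spacer","tray","frame","stop","lever","lever_grip","plate","bottle","reel","meter"):
        for r in regions_of(th,n)[:7]:
            if r["p"]<.3: continue
            m=cv2.erode(r["mask"].astype(np.uint8),np.ones((1,1)))>0
            p=P[m];p=p[~np.isnan(p[:,0])]
            if len(p)<8: continue
            zt=np.percentile(p[:,2],95); t=p[p[:,2]>zt-.008]
            print(n,th,round(r["p"],2),[int(b) for b in r["box"]],"ztop",round(zt*1000,1),rect(t),f["pixels"][m].mean(0).round())
E
```

```text
scene cell_1 0.92 [339, 196, 357, 227] ztop 60.2 [358.2 100.1  62.6  26.7  73.7] [137.  89.  43.]
scene cell_1 0.91 [358, 282, 391, 300] ztop 60.7 [444.1 338.4  62.   25.1 -14.2] [125. 124. 118.]
scene cell_1 0.9 [295, 188, 318, 206] ztop 59.9 [432.6  -7.1  63.7  28.1 -14.7] [108. 104.  98.]
scene cell_1 0.88 [304, 210, 329, 235] ztop 59.6 [461.3  78.5  63.1  26.2  11.3] [96. 72. 55.]
scene cell_1 0.84 [373, 233, 391, 263] ztop 60.3 [338.9 248.3  60.6  26.8  76.8] [88. 65. 49.]
scene cell_1 0.83 [325, 235, 352, 253] ztop 60.3 [444.8 176.6  63.1  28.3 -19. ] [116. 113. 106.]
scene cell_1 0.56 [239, 207, 266, 237] ztop 58.8 [622.5 -16.8  59.9  53.6  -2.9] [98. 93. 87.]
scene cover 0.61 [333, 299, 379, 356] ztop 38.4 [536.7 389.5  55.8  15.2  83.3] [170. 173. 182.]
scene cover 0.43 [205, 120, 222, 144] ztop 47.4 [ 569.6 -409.7   64.5   58.5    3.2] [157. 157.  12.]
scene spacer 0.78 [257, 239, 283, 266] ztop 64.3 [626.3 104.3  57.1  56.1 -89.7] [62. 59. 57.]
scene spacer 0.48 [272, 267, 299, 292] ztop 61.4 [634.2 192.   79.2  17.5  -3.5] [80. 78. 74.]
scene tray 0.85 [222, 97, 275, 147]
[... 2204 characters left out ...]
er_grip 0.61 [313, 191, 374, 202] ztop 217.6 [ 614.5 -213.4   29.    20.8  -88.4] [63. 61. 56.]
top plate 0.45 [284, 194, 288, 210] ztop 61.9 [ 6.227e+02  1.400e+00  5.880e+01  9.600e+00 -2.000e-01] [149. 143. 133.]
top bottle 0.68 [126, 265, 155, 287] ztop 148.5 [391.2 452.   24.1  23.6 -54.8] [116. 113. 102.]
top bottle 0.3 [276, 161, 305, 171] ztop 26.4 [752.3 -12.8  78.8  21.6  80.7] [164.  50.  46.]
top reel 0.93 [399, 209, 426, 233] ztop 50.7 [ 570.2 -412.5   67.3   64.9   89.9] [166. 170.  80.]
top reel 0.41 [279, 165, 305, 172] ztop 26.4 [753.5 -13.5  78.5  23.8  82.8] [162.  49.  45.]
top meter 0.84 [317, 147, 360, 173] ztop 41.7 [ 766.6 -169.1  145.9   72.3  -89.9] [147. 148.  77.]
```

```bash
cat >> h.py <<'E'
from scipy.spatial.transform import Rotation as Ro
def go(x,y,z,yaw):
    s=bot.observe(); R0=Ro.from_euler("xyz",s["tool_rot"]); R1=Ro.from_euler("xyz",[np.pi,0,np.radians(yaw)])
    k=(R0.inv()*R1).as_rotvec()/.15
    d=R1.inv().apply(np.array([x,y,z])/1000-s["position"])/.025
    print("t",round(float(s["clock"]),1),"pos",(s["position"]*1000).round(1),"yaw",np.degrees(s["tool_rot"]).round(1),"w",round(s["grip_width"]*1000,1),"F",s["force"].round(1),"| turn",k.round(2),"then shift",d.round(2))
E
python3 -c "
from h import *
go(626,102,245,89)"
```

```text
t 1.4 pos [282.9 557.3 245.3] yaw [-180.    -0.   153.1] w 85.7 F [ 0.2 -0.6 -0.6] | turn [-0.   -0.    7.46] then shift [-1.797e+01  1.404e+01  1.000e-02]
```

Request:
play_rows(
  plan=[
    [[0,0,0],[0,0,1],-1],
    [[0,0,0],[0,0,1],-1],
    [[0,0,0],[0,0,1],-1],
    [[0,0,0],[0,0,1],-1],
    [[0,0,0],[0,0,1],-1],
    [[0,0,0],[0,0,1],-1],
    [[0,0,0],[0,0,1],-1],
    [[0,0,0],[0,0,0.46],-1],
    [[-0.9,0.7,0],[0,0,0],-1],
    [[-0.9,0.7,0],[0,0,0],-1],
    [[-0.9,0.7,0],[0,0,0],-1],
    [[-0.9,0.7,0],[0,0,0],-1],
    [[-0.9,0.7,0],[0,0,0],-1],
    [[-0.9,0.7,0],[0,0,0],-1],
    [[-0.9,0.7,0],[0,0,0],-1],
    [[-0.9,0.7,0],[0,0,0],-1],
    [[-0.9,0.7,0],[0,0,0],-1],
    [[-0.9,0.7,0],[0,0,0],-1],
  ],
  newtons=40,
)

```text
clock: 3.65
position: [0.4544, 0.3284, 0.2454]
tool_rot: [3.141, -0.0, 1.553]
force: [-0.0, 0.3, -0.8]
grip_width: 0.0848
finger_force: 0.0
```

Request:
play_rows(
  plan=[
    [[-0.9,0.7,0],[0,0,0],-1],
    [[-0.9,0.7,0],[0,0,0],-1],
    [[-0.9,0.7,0],[0,0,0],-1],
    [[-0.9,0.7,0],[0,0,0],-1],
    [[-0.9,0.7,0],[0,0,0],-1],
    [[-0.9,0.7,0],[0,0,0],-1],
    [[-0.9,0.7,0],[0,0,0],-1],
    [[-0.9,0.7,0],[0,0,0],-1],
    [[-0.9,0.7,0],[0,0,0],-1],
    [[-0.9,0.7,0],[0,0,0],-1],
    [[0,0,0],[0,0,0],-1],
  ],
)

```text
clock: 5.03
position: [0.6256, 0.0988, 0.2452]
tool_rot: [3.141, 0.001, 1.55]
force: [-0.4, 1.1, -1.1]
grip_width: 0.0853
finger_force: 0.0
```

Run:
```python
from h import *
go(626,102,46,89)
f=grab_frame("scene");P=cloud(f)
for r in regions_of("spacer","scene")[:2]:
    p=P[r["mask"]];p=p[~np.isnan(p[:,0])];print(r["p"],r["box"],np.median(p,0)*1000)
cv2.imwrite("pics/s1.png",cv2.resize(f["pixels"][150:330,190:430,::-1],(800,600)))
```

```text
t 5.0 pos [625.6  98.8 245.2] yaw [1.80e+02 1.00e-01 8.88e+01] w 85.3 F [-0.4  1.1 -1.1] | turn [ 0.    0.01 -0.02] then shift [0.13 0.02 7.97]
0.94 [257.4, 238.0, 286.2, 267.2] [629.67930369 112.37001356  60.65626424]
```

View pics/s1.png

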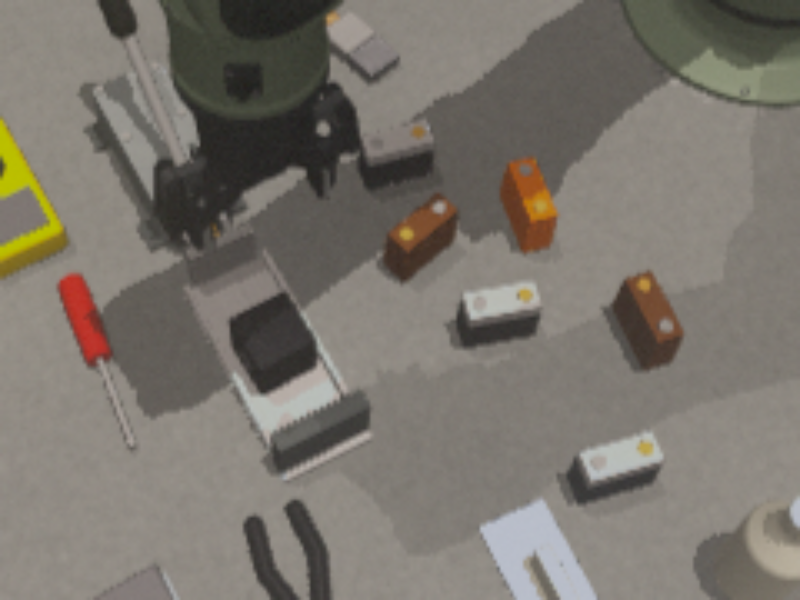

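The crop confirms three silver-topped, dark-sleeved cells at crop (395,140), (500,300) and (617,455). The brown and orange blocks are decoys. The spacer is still in the bay at (275,340), so I descend on it.

Request:
play_rows(
  plan=[
    [[0.12,0,1],[0,0,0],-1],
    [[0,0,1],[0,0,0],-1],
    [[0,0,1],[0,0,0],-1],
    [[0,0,1],[0,0,0],-1],
    [[0,0,1],[0,0,0],-1],
    [[0,0,1],[0,0,0],-1],
    [[0,0,1],[0,0,0],-1],
    [[0,0,0.5],[0,0,0],-1],
    [[0,0,0.45],[0,0,0],-1],
    [[0,0,0],[0,0,0],1],
    [[0,0,0],[0,0,0],1],
    [[0,0,0],[0,0,0],1],
    [[0,0,0],[0,0,0],1],
    [[0,0,0],[0,0,0],1],
    [[0,0,-0.5],[0,0,0],1],
    [[0,0,-1],[0,0,0],1],
    [[0,0,-1],[0,0,0],1],
    [[0,0,0],[0,0,0],1],
  ],
  newtons=40,
)

```text
clock: 7.38
position: [0.6259, 0.1042, 0.1114]
tool_rot: [3.138, -0.001, 1.553]
force: [-0.5, -0.0, -1.1]
grip_width: 0.0558
finger_force: 43.1
```

Run:
```python
from h import *
go(442.5,-385,180,89)
```

```text
t 7.4 pos [625.9 104.2 111.4] yaw [ 1.798e+02 -1.000e-01  8.900e+01] w 55.8 F [-0.5 -0.  -1.1] | turn [ 0.02 -0.01 -0.  ] then shift [-19.69  -6.99  -2.74]
```

Request:
play_rows(
  plan=[
    [[0,-1,-1],[0,0,0],1],
    [[0,-1,-1],[0,0,0],1],
    [[-0.5,-1,-0.74],[0,0,0],1],
    [[-1,-1,0],[0,0,0],1],
    [[-1,-1,0],[0,0,0],1],
    [[-1,-1,0],[0,0,0],1],
    [[-1,-0.99,0],[0,0,0],1],
    [[-1,0,0],[0,0,0],1],
    [[-1,0,0],[0,0,0],1],
    [[-1,0,0],[0,0,0],1],
    [[-1,0,0],[0,0,0],1],
    [[-1,0,0],[0,0,0],1],
    [[-1,0,0],[0,0,0],1],
    [[-1,0,0],[0,0,0],1],
    [[-1,0,0],[0,0,0],1],
    [[-1,0,0],[0,0,0],1],
    [[-1,0,0],[0,0,0],1],
    [[-1,0,0],[0,0,0],1],
    [[-1,0,0],[0,0,0],1],
    [[-1,0,0],[0,0,0],1],
  ],
)

```text
clock: 9.88
position: [0.4419, -0.3308, 0.1771]
tool_rot: [-3.141, -0.0, 1.553]
force: [-0.5, 0.1, -1.9]
grip_width: 0.055
finger_force: 48.5
```

Request:
play_rows(
  plan=[
    [[-1,0,0],[0,0,0],1],
    [[-1,0,0],[0,0,0],1],
    [[-0.19,0,0],[0,0,-0.55],1],
    [[0,0,0],[0,0,-0.55],1],
    [[0,0,0],[0,0,0],1],
  ],
)

```text
clock: 10.5
position: [0.4409, -0.3849, 0.1771]
tool_rot: [-3.141, -0.001, 1.717]
force: [-0.3, 0.0, -0.7]
grip_width: 0.0555
finger_force: 48.5
```

Run:
```python
from h import *
go(442.5,-385,44,98.5)
```

```text
t 10.5 pos [ 440.9 -384.9  177.1] yaw [-180.    -0.    98.4] w 55.5 F [-0.3  0.  -0.7] | turn [-0.   -0.   -0.01] then shift [-0.01  0.06  5.32]
```

Request:
play_rows(
  plan=[
    [[0,0,1],[0,0,0],1],
    [[0,0,1],[0,0,0],1],
    [[0,0,1],[0,0,0],1],
    [[0,0,1],[0,0,0],1],
    [[0,0,0.8],[0,0,0],1],
    [[0,0,0.5],[0,0,0],1],
    [[0,0,0],[0,0,0],1],
    [[0,0,0],[0,0,0],-0.5],
    [[0,0,0],[0,0,0],-0.5],
    [[0,0,0],[0,0,0],-0.5],
    [[0,0,-0.5],[0,0,0],-0.5],
    [[0,0,-1],[0,0,0],-1],
    [[0,0,-1],[0,0,0],-1],
    [[0,0,-1],[0,0,0],-1],
    [[0,0,-1],[0,0,0],-1],
    [[0,0,-1],[0,0,0],-1],
    [[0,0,0],[0,0,0],-1],
  ],
)

```text
clock: 12.62
position: [0.4419, -0.3856, 0.1851]
tool_rot: [3.139, 0.002, 1.718]
force: [-0.3, -0.5, -0.4]
grip_width: 0.0855
finger_force: 0.0
```

Run:
```python
from h import *
go(432.6,-9,177,76.4)
f=grab_frame("scene");P=cloud(f)
for r in regions_of("spacer","scene")[:2]:
    p=P[r["mask"]];p=p[~np.isnan(p[:,0])];zt=np.percentile(p[:,2],95);print(r["p"],r["box"],zt,rect(p[p[:,2]>zt-.008]))
```

```text
t 12.6 pos [ 441.9 -385.6  185.1] yaw [1.798e+02 1.000e-01 9.840e+01] w 85.5 F [-0.3 -0.5 -0.4] | turn [0.02 0.01 2.56] then shift [14.56 -3.9   0.32]
0.93 [237.6, 109.3, 260.3, 133.7] 0.059967696795236156 [ 442.9 -383.8   58.9   53.4  -82.2]
0.62 [201.6, 118.4, 225.9, 145.4] 0.04834963449032425 [ 570.7 -411.3   64.9   64.5  -83.8]
```

Request:
play_rows(
  plan=[
    [[0,0,0],[0,0,1],-1],
    [[0,0,0],[0,0,1],-1],
    [[0,0,0],[0,0,0.56],-1],
    [[1,-0.28,0],[0,0,0],-1],
    [[1,-0.28,0],[0,0,0],-1],
    [[1,-0.28,0],[0,0,0],-1],
    [[1,-0.28,0],[0,0,0],-1],
    [[1,-0.28,0],[0,0,0],-1],
    [[1,-0.28,0],[0,0,0],-1],
    [[1,-0.28,0],[0,0,0],-1],
    [[1,-0.28,0],[0,0,0],-1],
    [[1,-0.28,0],[0,0,0],-1],
    [[1,-0.28,0],[0,0,0],-1],
    [[1,-0.28,0],[0,0,0],-1],
    [[1,-0.28,0],[0,0,0],-1],
    [[1,-0.28,0],[0,0,0],-1],
    [[1,-0.26,0.3],[0,0,0],-1],
    [[0.56,0,0.5],[0,0,0],-1],
    [[0,0,0],[0,0,0],-1],
  ],
)

```text
clock: 15.1
position: [0.4316, -0.008, 0.1615]
tool_rot: [-3.14, 0.001, 1.335]
force: [-0.6, 0.4, -0.9]
grip_width: 0.0853
finger_force: 0.0
```

Run:
```python
from h import *
go(432.6,-9,39,76.4)
```

```text
t 15.1 pos [431.6  -8.  161.5] yaw [-1.799e+02  1.000e-01  7.650e+01] w 85.3 F [-0.6  0.4 -0.9] | turn [-0.01  0.01  0.01] then shift [-0.03  0.05  4.9 ]
```

Request:
play_rows(
  plan=[
    [[0,0,1],[0,0,0],-1],
    [[0,0,1],[0,0,0],-1],
    [[0,0,1],[0,0,0],-1],
    [[0,0,1],[0,0,0],-1],
    [[0,0,0.5],[0,0,0],-1],
    [[0,0,0.4],[0,0,0],-1],
    [[0,0,0],[0,0,0],1],
    [[0,0,0],[0,0,0],1],
    [[0,0,0],[0,0,0],1],
    [[0,0,0],[0,0,0],1],
    [[0,0,-0.5],[0,0,0],1],
    [[0,0,-1],[0,0,0],1],
    [[0,0,-1],[0,0,0],1],
    [[0,0,-1],[0,0,0],1],
    [[0,0,-1],[0,0,0],1],
    [[0,0,-0.5],[0,0,0],1],
    [[0,0,0],[0,0,0],1],
  ],
  newtons=60,
)

```text
clock: 17.23
position: [0.4321, -0.008, 0.1656]
tool_rot: [3.14, -0.001, 1.334]
force: [-0.2, 0.1, -3.7]
grip_width: 0.0627
finger_force: 67.0
```

```bash
cat >> h.py <<'E'
def F(x,y): # frame mm -> world mm
    a=np.radians(2.95); return 627.8+x*np.cos(a)+y*np.sin(a), 94.3-x*np.sin(a)+y*np.cos(a)
E
python3 - <<'E'
from h import *
go(*F(0,68),160,87.05)
E
```

```text
t 17.2 pos [432.1  -8.  165.6] yaw [179.9  -0.   76.4] w 62.7 F [-0.2  0.1 -3.7] | turn [ 0.01 -0.   -1.23] then shift [7.21 7.61 0.22]
```

Request:
play_rows(
  plan=[
    [[0,0,0],[0,0,-0.62],1],
    [[0,0,0],[0,0,-0.61],1],
    [[0.9,0.95,0],[0,0,0],1],
    [[0.9,0.95,0],[0,0,0],1],
    [[0.9,0.95,0],[0,0,0],1],
    [[0.9,0.95,0],[0,0,0],1],
    [[0.9,0.95,0],[0,0,0],1],
    [[0.9,0.95,0],[0,0,0],1],
    [[0.9,0.95,0],[0,0,0],1],
    [[0.9,0.96,0.2],[0,0,0],1],
    [[0,0,0],[0,0,0],1],
    [[0,0,0],[0,0,0],1],
  ],
)

```text
clock: 18.73
position: [0.6306, 0.1608, 0.1588]
tool_rot: [-3.14, 0.001, 1.518]
force: [0.7, 0.0, -2.6]
grip_width: 0.063
finger_force: 67.2
```

Run:
```python
from h import *
go(*F(0,68),48,87.05)
f=grab_frame("scene");P=cloud(f)
cv2.imwrite("pics/s2.png",cv2.resize(f["pixels"][150:330,190:430,::-1],(800,600)))
p=P.reshape(-1,3);x,y=F(0,68);k=(np.abs(p[:,0]*1000-x)<60)&(np.abs(p[:,1]*1000-y)<40)&(p[:,2]>.08)&(p[:,2]<.3);q=p[k];print(len(q),(q.min(0)*1000).round(),(q.max(0)*1000).round())
```

```text
t 18.7 pos [630.6 160.8 158.8] yaw [-1.799e+02  1.000e-01  8.700e+01] w 63.0 F [ 0.7  0.  -2.6] | turn [-0.01  0.01 -0.01] then shift [0.06 0.02 4.43]
1052 [572. 146. 119.] [691. 200. 300.]
```

View pics/s2.png

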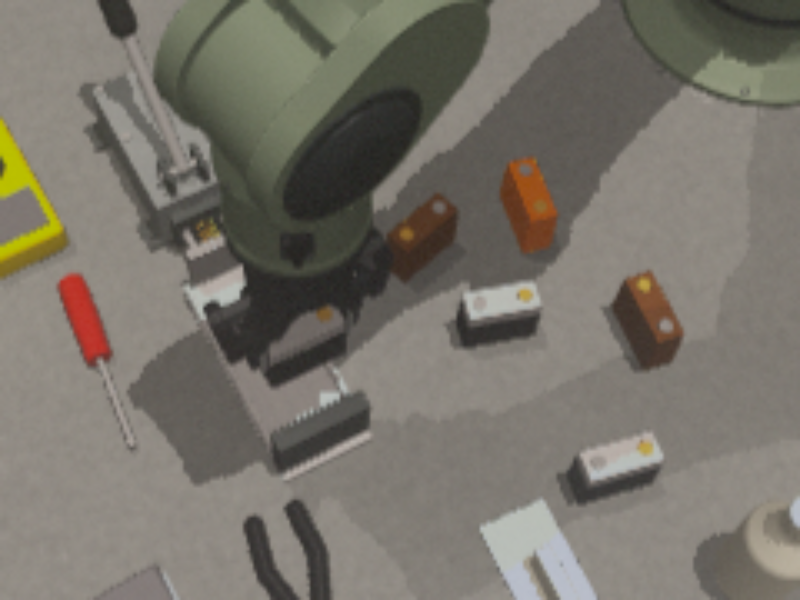

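The cell hangs upright over the bay at crop (305,345), about 8 mm clear of the stop. Lowering it.

Request:
play_rows(
  plan=[
    [[0,0,1],[0,0,0],1],
    [[0,0,1],[0,0,0],1],
    [[0,0,1],[0,0,0],1],
    [[0,0,0.7],[0,0,0],1],
    [[0,0,0.4],[0,0,0],1],
    [[0,0,0.3],[0,0,0],1],
    [[0,0,0],[0,0,0],1],
    [[0,0,0],[0,0,0],-0.75],
    [[0,0,0],[0,0,0],-0.75],
    [[0,0,0],[0,0,0],-0.75],
    [[0,0,-0.5],[0,0,0],-0.75],
    [[0,0,-1],[0,0,0],-1],
    [[0,0,-1],[0,0,0],-1],
    [[0,0,-1],[0,0,0],-1],
    [[0,0,-1],[0,0,0],-1],
    [[0,0,0],[0,0,0],-1],
  ],
)

```text
clock: 20.78
position: [0.6324, 0.1617, 0.1653]
tool_rot: [3.138, -0.001, 1.518]
force: [-0.3, 0.4, -0.4]
grip_width: 0.0857
finger_force: 0.0
```

Run:
```python
from h import *
go(444.9,175.2,160,71)
f=grab_frame("top");P=cloud(f)
for r in regions_of("cell_1","top")[:8]:
    p=P[r["mask"]];p=p[~np.isnan(p[:,0])];zt=np.percentile(p[:,2],95);print(round(r["p"],2),[int(b) for b in r["box"]],zt.round(4),rect(p[p[:,2]>zt-.008]))
```

```text
t 20.8 pos [632.4 161.7 165.3] yaw [ 1.798e+02 -1.000e-01  8.700e+01] w 85.7 F [-0.3  0.4 -0.4] | turn [ 0.02 -0.01  1.86] then shift [-1.93 -7.27  0.21]
0.54 [245, 280, 268, 291] 0.0626 [358.7  96.2  63.8  25.3  74.8]
0.51 [257, 244, 270, 266] 0.0618 [460.8  75.   63.7  25.7  11.9]
```

Request:
play_rows(
  plan=[
    [[0,0,0],[0,0,0.93],-1],
    [[0,0,0],[0,0,0.93],-1],
    [[-0.24,-0.91,0],[0,0,0],-1],
    [[-0.24,-0.91,0],[0,0,0],-1],
    [[-0.24,-0.91,0],[0,0,0],-1],
    [[-0.24,-0.91,0],[0,0,0],-1],
    [[-0.24,-0.91,0],[0,0,0],-1],
    [[-0.24,-0.91,0],[0,0,0],-1],
    [[-0.24,-0.91,0],[0,0,0],-1],
    [[-0.25,-0.9,0.2],[0,0,0],-1],
    [[0,0,0],[0,0,0],-1],
    [[0,0,0],[0,0,0],-1],
  ],
)

```text
clock: 22.38
position: [0.4443, 0.175, 0.1575]
tool_rot: [3.141, 0.0, 1.239]
force: [0.1, -0.5, 0.2]
grip_width: 0.0857
finger_force: 0.0
```

Run:
```python
from h import *
go(444.9,175.2,39,71)
f=grab_frame("scene");P=cloud(f)
for r in regions_of("cell_1","scene")[:8]:
    p=P[r["mask"]];p=p[~np.isnan(p[:,0])];zt=np.percentile(p[:,2],95);print(round(r["p"],2),[int(b) for b in r["box"]],zt.round(4),rect(p[p[:,2]>zt-.008]))
```

```text
t 22.4 pos [444.3 175.  157.5] yaw [180.   0.  71.] w 85.7 F [ 0.1 -0.5  0.2] | turn [0. 0. 0.] then shift [0.02 0.02 4.74]
0.94 [327, 233, 351, 254] 0.0601 [445.4 176.8  63.1  28.1 -17.4]
0.93 [372, 234, 396, 262] 0.0603 [337.9 246.5  65.5  27.   78.9]
0.75 [270, 258, 290, 281] 0.0689 [632.7 161.4  62.3  27.2  -4.9]
0.73 [305, 212, 322, 232] 0.0605 [497.5 109.7 117.8  34.7  55. ]
```

Request:
play_rows(
  plan=[
    [[0,0,1],[0,0,0],-1],
    [[0,0,1],[0,0,0],-1],
    [[0,0,1],[0,0,0],-1],
    [[0,0,0.9],[0,0,0],-1],
    [[0,0,0.5],[0,0,0],-1],
    [[0,0,0.34],[0,0,0],-1],
    [[0,0,0],[0,0,0],1],
    [[0,0,0],[0,0,0],1],
    [[0,0,0],[0,0,0],1],
    [[0,0,0],[0,0,0],1],
    [[0,0,-0.5],[0,0,0],1],
    [[0,0,-1],[0,0,0],1],
    [[0,0,-1],[0,0,0],1],
    [[0,0,-1],[0,0,0],1],
    [[0,0,-1],[0,0,0],1],
    [[0,0,-0.5],[0,0,0],1],
    [[0,0,0],[0,0,0],1],
  ],
)

```text
clock: 24.6
position: [0.444, 0.1754, 0.1646]
tool_rot: [3.141, -0.001, 1.24]
force: [0.9, -0.0, -3.9]
grip_width: 0.063
finger_force: 66.8
```

Run:
```python
from h import *
go(*F(0,38),160,87.05)
```

```text
t 24.6 pos [444.  175.4 164.6] yaw [ 1.8e+02 -1.0e-01  7.1e+01] w 63.0 F [ 0.9 -0.  -3.9] | turn [ 0.01 -0.01 -1.86] then shift [-1.34  7.51  0.19]
```

Request:
play_rows(
  plan=[
    [[0,0,0],[0,0,-0.93],1],
    [[0,0,0],[0,0,-0.93],1],
    [[-0.17,0.94,0],[0,0,0],1],
    [[-0.17,0.94,0],[0,0,0],1],
    [[-0.17,0.94,0],[0,0,0],1],
    [[-0.17,0.94,0],[0,0,0],1],
    [[-0.17,0.94,0],[0,0,0],1],
    [[-0.17,0.94,0],[0,0,0],1],
    [[-0.17,0.94,0],[0,0,0],1],
    [[-0.18,0.93,0.2],[0,0,0],1],
    [[0,0,0],[0,0,0],1],
    [[0,0,0],[0,0,0],1],
  ],
)

```text
clock: 26.1
position: [0.6287, 0.1309, 0.158]
tool_rot: [-3.14, 0.0, 1.518]
force: [0.4, 0.7, -2.8]
grip_width: 0.0629
finger_force: 67.2
```

Run:
```python
from h import *
go(*F(0,37.5),48,87.05)
```

```text
t 26.1 pos [628.7 130.9 158. ] yaw [-179.9    0.    87. ] w 62.9 F [ 0.4  0.7 -2.8] | turn [-0.01  0.   -0.01] then shift [0.03 0.04 4.4 ]
```

Request:
play_rows(
  plan=[
    [[0,0.04,1],[0,0,0],1],
    [[0,0,1],[0,0,0],1],
    [[0,0,1],[0,0,0],1],
    [[0,0,0.7],[0,0,0],1],
    [[0,0,0.4],[0,0,0],1],
    [[0,0,0.28],[0,0,0],1],
    [[0,0,0],[0,0,0],1],
    [[0,0,0],[0,0,0],-0.75],
    [[0,0,0],[0,0,0],-0.75],
    [[0,0,0],[0,0,0],-0.75],
    [[0,0,-0.5],[0,0,0],-0.75],
    [[0,0,-1],[0,0,0],-1],
    [[0,0,-1],[0,0,0],-1],
    [[0,0,-1],[0,0,0],-1],
    [[0,0,-1],[0,0,0],-1],
    [[0,0,0],[0,0,0],-1],
  ],
)

```text
clock: 28.1
position: [0.6315, 0.131, 0.1647]
tool_rot: [3.138, -0.001, 1.518]
force: [0.6, -0.1, -0.5]
grip_width: 0.0854
finger_force: 0.0
```

Run:
```python
from h import *
go(443.3,336.5,160,76.4)
```

```text
t 28.1 pos [631.5 131.  164.7] yaw [ 1.798e+02 -1.000e-01  8.700e+01] w 85.4 F [ 0.6 -0.1 -0.5] | turn [ 0.02 -0.01  1.23] then shift [ 6.22 -9.25  0.19]
```

Request:
play_rows(
  plan=[
    [[0,0,0],[0,0,0.62],-1],
    [[0,0,0],[0,0,0.61],-1],
    [[0.62,-0.93,0],[0,0,0],-1],
    [[0.62,-0.93,0],[0,0,0],-1],
    [[0.62,-0.93,0],[0,0,0],-1],
    [[0.62,-0.93,0],[0,0,0],-1],
    [[0.62,-0.92,0],[0,0,0],-1],
    [[0.62,-0.93,0],[0,0,0],-1],
    [[0.62,-0.92,0],[0,0,0],-1],
    [[0.62,-0.92,0.2],[0,0,0],-1],
    [[0.62,-0.92,0],[0,0,0],-1],
    [[0.64,-0.92,0],[0,0,0],-1],
    [[0,0,0],[0,0,0],-1],
    [[0,0,0],[0,0,0],-1],
  ],
)

```text
clock: 29.85
position: [0.4425, 0.3359, 0.157]
tool_rot: [3.141, 0.0, 1.333]
force: [-0.2, -0.1, 0.2]
grip_width: 0.0858
finger_force: 0.0
```

Run:
```python
from h import *
go(443.3,336.5,39,76.4)
f=grab_frame("scene");P=cloud(f)
for r in regions_of("cell_1","scene")[:8]:
    p=P[r["mask"]];p=p[~np.isnan(p[:,0])];zt=np.percentile(p[:,2],95);print(round(r["p"],2),[int(b) for b in r["box"]],zt.round(4),rect(p[p[:,2]>zt-.008]))
```

```text
t 29.9 pos [442.5 335.9 157. ] yaw [180.    0.   76.4] w 85.8 F [-0.2 -0.1  0.2] | turn [0. 0. 0.] then shift [0.03 0.02 4.72]
0.85 [357, 282, 392, 301] 0.0604 [442.2 338.5  66.3  27.4 -12.3]
0.67 [339, 197, 357, 225] 0.0604 [358.2  99.2  63.2  26.5  74. ]
0.63 [305, 208, 330, 234] 0.0604 [459.7  78.6  65.4  26.9  14.3]
0.6 [247, 219, 267, 235] 0.0591 [623.8   4.   59.2  11.4  -2.1]
0.57 [372, 235, 379, 248] 0.0514 [410.3 265.3 164.3   6.8  33.7]
0.53 [265, 259, 293, 276] 0.0687 [631.8 160.3  64.3  29.7  -2.2]
0.49 [263, 251, 286, 271] 0.0688 [631.2 134.5  63.2  32.3  -2.9]
```

Request:
play_rows(
  plan=[
    [[0,0,1],[0,0,0],-1],
    [[0,0,1],[0,0,0],-1],
    [[0,0,1],[0,0,0],-1],
    [[0,0,0.9],[0,0,0],-1],
    [[0,0,0.5],[0,0,0],-1],
    [[0,0,0.32],[0,0,0],-1],
    [[0,0,0],[0,0,0],1],
    [[0,0,0],[0,0,0],1],
    [[0,0,0],[0,0,0],1],
    [[0,0,0],[0,0,0],1],
    [[0,0,-0.5],[0,0,0],1],
    [[0,0,-1],[0,0,0],1],
    [[0,0,-1],[0,0,0],1],
    [[0,0,-1],[0,0,0],1],
    [[0,0,-1],[0,0,0],1],
    [[0,0,-0.5],[0,0,0],1],
    [[0,0,0],[0,0,0],1],
  ],
)

```text
clock: 32.08
position: [0.4423, 0.3367, 0.1647]
tool_rot: [3.141, -0.001, 1.334]
force: [0.4, -0.6, -1.7]
grip_width: 0.0634
finger_force: 66.2
```

Run:
```python
from h import *
go(*F(0,5),160,87.05)
```

```text
t 32.1 pos [442.3 336.7 164.7] yaw [ 1.80e+02 -1.00e-01  7.64e+01] w 63.4 F [ 0.4 -0.6 -1.7] | turn [ 0.   -0.01 -1.24] then shift [-9.1   7.91  0.19]
```

Request:
play_rows(
  plan=[
    [[0,0,0],[0,0,-0.62],1],
    [[0,0,0],[0,0,-0.62],1],
    [[-0.91,0.79,0],[0,0,0],1],
    [[-0.91,0.79,0],[0,0,0],1],
    [[-0.91,0.79,0],[0,0,0],1],
    [[-0.91,0.79,0],[0,0,0],1],
    [[-0.91,0.79,0],[0,0,0],1],
    [[-0.91,0.79,0],[0,0,0],1],
    [[-0.91,0.79,0],[0,0,0],1],
    [[-0.91,0.79,0],[0,0,0],1],
    [[-0.91,0.79,0.2],[0,0,0],1],
    [[-0.91,0.8,0],[0,0,0],1],
    [[0,0,0],[0,0,0],1],
    [[0,0,0],[0,0,0],1],
  ],
)

```text
clock: 33.83
position: [0.6275, 0.0995, 0.1581]
tool_rot: [-3.14, 0.0, 1.52]
force: [-0.1, -1.0, -2.3]
grip_width: 0.0637
finger_force: 66.3
```

Run:
```python
from h import *
go(*F(0,5),48,87.05)
```

```text
t 33.8 pos [627.5  99.5 158.1] yaw [-179.9    0.    87.1] w 63.7 F [-0.1 -1.  -2.3] | turn [-0.01  0.    0.  ] then shift [-0.01  0.02  4.4 ]
```

Request:
play_rows(
  plan=[
    [[0,0.02,1],[0,0,0],1],
    [[0,0,1],[0,0,0],1],
    [[0,0,1],[0,0,0],1],
    [[0,0,0.7],[0,0,0],1],
    [[0,0,0.4],[0,0,0],1],
    [[0,0,0.28],[0,0,0],1],
    [[0,0,0],[0,0,0],1],
    [[0,0,0],[0,0,0],-0.75],
    [[0,0,0],[0,0,0],-0.75],
    [[0,0,0],[0,0,0],-0.75],
    [[0,0,-0.5],[0,0,0],-0.75],
    [[0,0,-1],[0,0,0],-1],
    [[0,0,-1],[0,0,0],-1],
    [[0,0,-1],[0,0,0],-1],
    [[0,0,-1],[0,0,0],-1],
    [[0,-1,-1],[0,0,0],1],
    [[0,-1,-1],[0,0,0],1],
    [[0,-1,-1],[0,0,0],1],
    [[0,-1,-1],[0,0,0],1],
    [[0,-1,-1],[0,0,0],1],
  ],
)

```text
clock: 36.33
position: [0.5029, 0.1052, 0.2886]
tool_rot: [3.141, -0.001, 1.519]
force: [0.2, 0.8, 0.7]
grip_width: 0.0003
finger_force: 0.0
```

Run:
```python
from h import *
x,y=F(0,-163-170*np.cos(np.radians(40)))
print(x,y); go(x,y,260,87.05)
f=grab_frame("top");P=cloud(f)
cv2.imwrite("pics/t3.png",cv2.resize(f["pixels"][160:310,140:390,::-1],(800,480)))
p=P.reshape(-1,3)*1000
k=(p[:,2]>110)&(p[:,2]<225)&(np.abs(p[:,0]-614)<60)&(p[:,1]<-60)&(p[:,1]>-260);q=p[k]
for a in range(-240,-60,20):
    s=q[np.abs(q[:,1]-a)<10]
    if len(s): print(a,s.mean(0).round(1),s[:,2].max().round(1))
f=grab_frame("scene");P=cloud(f)
for r in regions_of("cell_1","scene")[:8]:
    p=P[r["mask"]];p=p[~np.isnan(p[:,0])];zt=np.percentile(p[:,2],95);print(round(r["p"],2),[int(b) for b in r["box"]],zt.round(4),rect(p[p[:,2]>zt-.008]))
```

```text
612.7091999335239 -198.5389778671797
t 36.3 pos [502.9 105.2 288.6] yaw [180.   -0.   87.1] w 0.3 F [0.2 0.8 0.7] | turn [ 0. -0.  0.] then shift [-11.91   5.01   1.15]
-240 [ 612.9 -231.1  215.1] 217.9
-220 [ 612.3 -218.7  214.9] 222.8
-200 [ 612.7 -200.   202. ] 216.5
-180 [ 613.7 -180.1  185. ] 201.1
-160 [ 615.1 -161.5  167.4] 181.6
-140 [ 616.9 -140.4  144.6] 155.5
-120 [ 618.1 -120.1  126.7] 136.1
-100 [ 618.2 -104.8  115. ] 121.0
0.91 [305, 211, 328, 232] 0.0605 [460.7  78.2  65.7  27.4  13.2]
0.81 [258, 242, 282, 262] 0.0691 [629.9 102.6  64.2  29.    3.3]
0.67 [265, 262, 289, 278] 0.0688 [633.3 162.2  60.8  25.7  -3.1]
0.54 [221, 99, 275, 149] 0.0326 [ 441.4 -383.6  166.6  133.3  -81. ]
0.53 [340, 197, 358, 227] 0.0601 [358.3  99.9  63.4  27.   75. ]
0.52 [263, 248, 287, 271] 0.0689 [631.2 132.3  63.5  29.3   1.5]
0.45 [240, 210, 270, 235] 0.0591 [624.1 -16.5  59.9  53.4   0.7]
```

View pics/t3.png

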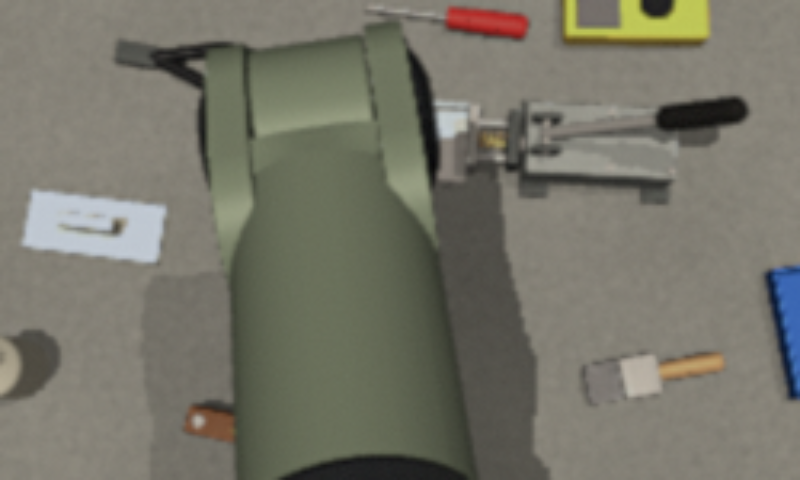

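Only the lever side, cover, brush and one decoy are unobstructed in this view, and the lever grip is at crop (705,112). The scene network finds three standing cells in the bay with tops at 69 mm. Next I go over the lever.

Request:
play_rows(
  plan=[
    [[-0.98,0.41,0],[0,0,0],1],
    [[-0.98,0.41,0],[0,0,0],1],
    [[-0.98,0.41,0],[0,0,0],1],
    [[-0.98,0.41,0],[0,0,0],1],
    [[-0.98,0.41,0],[0,0,0],1],
    [[-0.98,0.42,0],[0,0,0],1],
    [[-0.98,0.42,0],[0,0,0],1],
    [[-0.98,0.42,0],[0,0,0],1],
    [[-0.98,0.42,0],[0,0,0],1],
    [[-0.98,0.42,0],[0,0,0],1],
    [[-0.98,0.42,0],[0,0,0],1],
    [[-1,0.42,0.5],[0,0,0],1],
    [[0,0,0.7],[0,0,0],1],
    [[0,0,0.7],[0,0,0],1],
    [[0,0,0],[0,0,0],1],
  ],
)

```text
clock: 38.35
position: [0.6128, -0.194, 0.2379]
tool_rot: [-3.139, -0.001, 1.521]
force: [-0.2, 0.1, 0.8]
grip_width: 0.0
finger_force: 0.0
```

Run:
```python
from h import *
go(*F(0,-291),240,87.05)
go(*F(0,-328),101,87.05)
```

```text
t 38.4 pos [ 612.8 -194.   237.9] yaw [-179.9   -0.    87.1] w 0.0 F [-0.2  0.1  0.8] | turn [-0.02 -0.    0.01] then shift [-0.09  0.01 -0.08]
t 38.4 pos [ 612.8 -194.   237.9] yaw [-179.9   -0.    87.1] w 0.0 F [-0.2  0.1  0.8] | turn [-0.02 -0.    0.01] then shift [-1.57  0.01  5.48]
```

Request:
play_rows(
  plan=[
    [[-0.1,0,0.7],[0,0,0],1],
    [[-0.2,0,0.7],[0,0,0],1],
    [[-0.2,0,0.7],[0,0,0],1],
    [[-0.2,0,0.7],[0,0,0],1],
    [[-0.2,0,0.7],[0,0,0],1],
    [[-0.2,0,0.7],[0,0,0],1],
    [[-0.2,0,0.6],[0,0,0],1],
    [[-0.2,0,0.4],[0,0,0],1],
    [[0,0,0],[0,0,0],1],
  ],
)

```text
clock: 39.48
position: [0.6114, -0.2324, 0.1086]
tool_rot: [-3.141, -0.001, 1.52]
force: [-1.7, 2.5, 7.7]
grip_width: 0.0001
finger_force: 3.9
```

```bash
cat >> h.py <<'E'
def lever():
    P=cloud(grab_frame("scene")).reshape(-1,3)*1000; a=np.radians(2.95)
    d=P-np.array([627.8,94.3,0]); x=d[:,0]*np.cos(a)-d[:,1]*np.sin(a); y=d[:,0]*np.sin(a)+d[:,1]*np.cos(a)
    k=(np.abs(x)<8)&(y<-190)&(y>-285)&(P[:,2]>72)&(P[:,2]<190)
    return [(v,round(float(np.percentile(P[k&(abs(y-v)<4),2],85)),1),int((k&(abs(y-v)<4)).sum())) for v in range(-280,-190,12) if (k&(abs(y-v)<4)).sum()>2]
E
python3 - <<'E'
from h import *
go(*F(0,-328),101,87.05); print(lever())
f=grab_frame("scene")
cv2.imwrite("pics/s4.png",cv2.resize(f["pixels"][100:310,180:460,::-1],(800,600)))
E
```

```text
t 39.5 pos [ 611.4 -232.4  108.6] yaw [-180.    -0.    87.1] w 0.1 F [-1.7  2.5  7.7] | turn [-0. -0.  0.] then shift [-0.03 -0.02  0.3 ]
[(-280, 86.4, 9), (-268, 84.8, 7), (-256, 86.2, 7), (-244, 84.9, 9), (-232, 87.4, 10), (-220, 85.7, 9), (-208, 83.9, 10), (-196, 84.8, 6)]
```

View pics/s4.png

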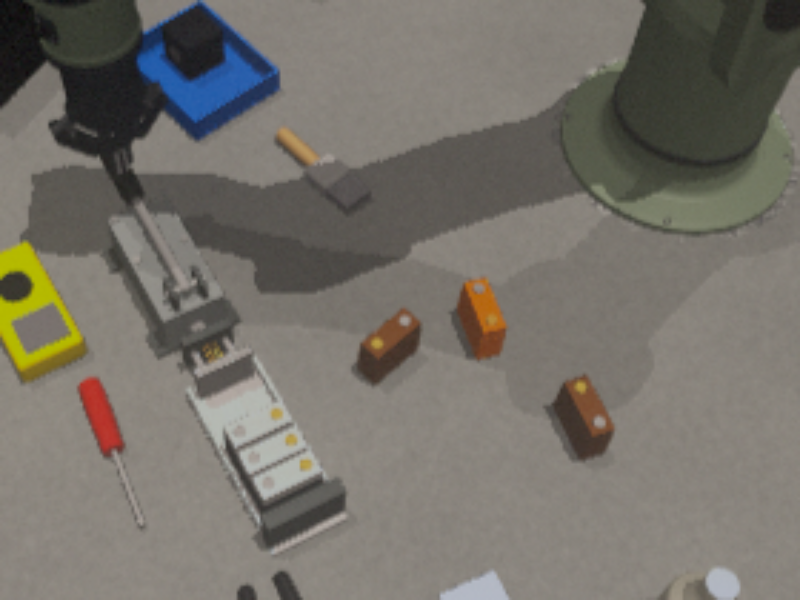

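The three cells stand in the bay at crop (255-290, 425-480), and the spacer is in the tray at (193,40). The lever is nearly level under the fingers, so I finish this stroke and let it up.

Request:
play_rows(
  plan=[
    [[-0.03,0,0.3],[0,0,0],1],
    [[0,0,0],[0,0,0],1],
    [[0,0,0],[0,0,0],1],
    [[0.2,0,-0.7],[0,0,0],1],
    [[0.2,0,-0.8],[0,0,0],1],
    [[0.2,0,-0.8],[0,0,0],1],
    [[0.2,0,-0.8],[0,0,0],1],
    [[0.2,0,-0.8],[0,0,0],1],
    [[0.3,0,-0.8],[0,0,0],1],
    [[0.27,0,-0.8],[0,0,0],1],
    [[0,0,0],[0,0,0],1],
  ],
)

```text
clock: 40.95
position: [0.6141, -0.1937, 0.2414]
tool_rot: [3.139, 0.0, 1.52]
force: [0.2, -0.1, -1.4]
grip_width: 0.0
finger_force: 0.0
```

```bash
cat >> h.py <<'E'
def plate():
    P=cloud(grab_frame("scene")).reshape(-1,3)*1000; a=np.radians(2.95)
    d=P-np.array([627.8,94.3,0]); x=d[:,0]*np.cos(a)-d[:,1]*np.sin(a); y=d[:,0]*np.sin(a)+d[:,1]*np.cos(a)
    k=(np.abs(x)<26)&(y<85)&(y>-140)
    def runs(lo,hi):
        h=np.histogram(y[k&(P[:,2]>lo)&(P[:,2]<hi)],np.arange(-140,86,3))
        return [(int(b),int(n)) for n,b in zip(*h) if n>3]
    print("z54-63 (plate/ram tops):",runs(54,63)); print("z64-74 (cells):",runs(64,74))
E
python3 - <<'E'
from h import *
go(*F(0,-328),101,87.05); print(lever()); plate()
E
```

```text
t 41.0 pos [ 614.1 -193.7  241.4] yaw [179.9   0.   87.1] w 0.0 F [ 0.2 -0.1 -1.4] | turn [0.02 0.   0.01] then shift [-1.59 -0.04  5.62]
[(-280, 189.6, 9), (-268, 185.2, 22), (-256, 175.5, 29), (-244, 157.2, 16), (-232, 147.5, 16), (-220, 134.3, 15), (-208, 127.0, 15), (-196, 116.3, 13)]
z54-63 (plate/ram tops): [(-122, 7), (-119, 12), (-116, 13), (-113, 13), (-110, 6), (-80, 10), (-77, 17), (-74, 18), (-71, 20), (16, 9), (19, 15), (49, 20), (76, 5), (79, 20)]
z64-74 (cells): [(-5, 15), (-2, 17), (1, 19), (4, 11), (7, 22), (10, 16), (13, 23), (16, 14), (19, 6), (25, 11), (28, 20), (31, 17), (34, 14), (37, 16), (40, 23), (43, 16), (46, 18), (49, 14), (52, 4), (55, 17), (58, 19), (61, 18), (64, 18), (67, 17), (70, 18), (73, 20), (76, 21), (79, 8)]
```

Request:
play_rows(
  plan=[
    [[-0.1,0,0.8],[0,0,0],1],
    [[-0.2,0,0.8],[0,0,0],1],
    [[-0.22,0,0.8],[0,0,0],1],
    [[-0.22,0,0.8],[0,0,0],1],
    [[-0.22,0,0.8],[0,0,0],1],
    [[-0.22,0,0.7],[0,0,0],1],
    [[-0.22,0,0.6],[0,0,0],1],
    [[-0.2,0,0.3],[0,0,0],1],
    [[0,0,0],[0,0,0],1],
    [[0,0,0],[0,0,0],1],
    [[0.2,0,-0.8],[0,0,0],1],
    [[0.2,0,-0.8],[0,0,0],1],
    [[0.2,0,-0.8],[0,0,0],1],
    [[0.2,0,-0.8],[0,0,0],1],
    [[0.2,0,-0.8],[0,0,0],1],
    [[0.3,0,-0.8],[0,0,0],1],
    [[0.3,0,-0.8],[0,0,0],1],
    [[0,0,0],[0,0,0],1],
  ],
)

```text
clock: 43.3
position: [0.6141, -0.1936, 0.2414]
tool_rot: [3.139, 0.0, 1.521]
force: [0.1, -0.6, -0.4]
grip_width: -0.0001
finger_force: 0.0
```

Run:
```python
from h import *
go(*F(0,-328),101,87.05); print(lever()); plate()
```

```text
t 43.3 pos [ 614.1 -193.6  241.4] yaw [179.9   0.   87.1] w -0.1 F [ 0.1 -0.6 -0.4] | turn [0.02 0.   0.01] then shift [-1.59 -0.05  5.61]
[(-280, 189.2, 5), (-268, 185.8, 18), (-256, 175.1, 31), (-244, 156.8, 15), (-232, 146.5, 18), (-220, 136.4, 14), (-208, 126.4, 15), (-196, 115.4, 13)]
z54-63 (plate/ram tops): [(-104, 10), (-101, 16), (-98, 10), (-95, 18), (-65, 4), (-62, 14), (-59, 14), (-56, 16), (-53, 9), (16, 5), (19, 20), (46, 4), (49, 21), (76, 4), (79, 22)]
z64-74 (cells): [(-5, 15), (-2, 16), (1, 18), (4, 17), (7, 19), (10, 18), (13, 16), (16, 15), (19, 11), (25, 13), (28, 17), (31, 14), (34, 18), (37, 17), (40, 19), (43, 19), (46, 18), (49, 13), (55, 14), (58, 19), (61, 20), (64, 14), (67, 16), (70, 16), (73, 14), (76, 16), (79, 8)]
```

Request:
play_rows(
  plan=[
    [[-0.1,0,0.8],[0,0,0],1],
    [[-0.2,0,0.8],[0,0,0],1],
    [[-0.22,0,0.8],[0,0,0],1],
    [[-0.22,0,0.8],[0,0,0],1],
    [[-0.22,0,0.8],[0,0,0],1],
    [[-0.22,0,0.7],[0,0,0],1],
    [[-0.22,0,0.6],[0,0,0],1],
    [[-0.2,0,0.3],[0,0,0],1],
    [[0,0,0],[0,0,0],1],
    [[0,0,0],[0,0,0],1],
    [[0.2,0,-0.8],[0,0,0],1],
    [[0.2,0,-0.8],[0,0,0],1],
    [[0.2,0,-0.8],[0,0,0],1],
    [[0.2,0,-0.8],[0,0,0],1],
    [[0.2,0,-0.8],[0,0,0],1],
    [[0.3,0,-0.8],[0,0,0],1],
    [[0.3,0,-0.8],[0,0,0],1],
    [[0,0,0],[0,0,0],1],
  ],
)

```text
clock: 45.65
position: [0.6141, -0.1936, 0.2414]
tool_rot: [3.139, 0.0, 1.521]
force: [0.3, 0.4, -1.1]
grip_width: -0.0002
finger_force: 0.0
```

Request:
play_rows(
  plan=[
    [[-0.1,0,0.8],[0,0,0],1],
    [[-0.2,0,0.8],[0,0,0],1],
    [[-0.22,0,0.8],[0,0,0],1],
    [[-0.22,0,0.8],[0,0,0],1],
    [[-0.22,0,0.8],[0,0,0],1],
    [[-0.22,0,0.7],[0,0,0],1],
    [[-0.22,0,0.6],[0,0,0],1],
    [[-0.2,0,0.3],[0,0,0],1],
    [[0,0,0],[0,0,0],1],
    [[0,0,0],[0,0,0],1],
    [[0.2,0,-0.8],[0,0,0],1],
    [[0.2,0,-0.8],[0,0,0],1],
    [[0.2,0,-0.8],[0,0,0],1],
    [[0.2,0,-0.8],[0,0,0],1],
    [[0.2,0,-0.8],[0,0,0],1],
    [[0.3,0,-0.8],[0,0,0],1],
    [[0.3,0,-0.8],[0,0,0],1],
    [[0,0,0],[0,0,0],1],
  ],
)

```text
clock: 47.9
position: [0.6141, -0.1936, 0.2414]
tool_rot: [3.139, 0.0, 1.521]
force: [-0.4, -0.3, -0.1]
grip_width: -0.0
finger_force: 0.0
```

Run:
```python
from h import *
go(*F(0,-328),101,87.05); plate()
```

```text
t 47.9 pos [ 614.1 -193.6  241.4] yaw [179.9   0.   87.1] w -0.0 F [-0.4 -0.3 -0.1] | turn [0.02 0.   0.01] then shift [-1.59 -0.05  5.62]
z54-63 (plate/ram tops): [(-74, 4), (-71, 12), (-68, 17), (-65, 14), (-62, 12), (-32, 8), (-29, 17), (-26, 21), (-23, 17), (-20, 5), (16, 10), (19, 13), (49, 20), (76, 5), (79, 18)]
z64-74 (cells): [(-5, 18), (-2, 17), (1, 14), (4, 15), (7, 19), (10, 14), (13, 13), (16, 19), (19, 6), (25, 13), (28, 17), (31, 14), (34, 22), (37, 16), (40, 20), (43, 14), (46, 23), (49, 12), (55, 15), (58, 18), (61, 19), (64, 20), (67, 17), (70, 18), (73, 21), (76, 13), (79, 8)]
```

Request:
play_rows(
  plan=[
    [[-0.1,0,0.8],[0,0,0],1],
    [[-0.2,0,0.8],[0,0,0],1],
    [[-0.22,0,0.8],[0,0,0],1],
    [[-0.22,0,0.8],[0,0,0],1],
    [[-0.22,0,0.7],[0,0,0],1],
    [[-0.22,0,0.6],[0,0,0],1],
    [[-0.22,0,0.5],[0,0,0],1],
    [[-0.2,0,0.3],[0,0,0],1],
    [[0,0,0.3],[0,0,0],1],
    [[0,0,0],[0,0,0],1],
    [[0,0,0],[0,0,0],1],
    [[0.2,0,-0.8],[0,0,0],1],
    [[0.2,0,-0.8],[0,0,0],1],
    [[0.2,0,-0.8],[0,0,0],1],
    [[0.2,0,-0.8],[0,0,0],1],
    [[0.2,0,-0.8],[0,0,0],1],
    [[0.3,0,-0.8],[0,0,0],1],
    [[0.3,0,-0.8],[0,0,0],1],
    [[0,0,0],[0,0,0],1],
  ],
)

```text
clock: 50.32
position: [0.6141, -0.1936, 0.2414]
tool_rot: [3.139, 0.0, 1.521]
force: [-0.3, 1.1, -0.8]
grip_width: -0.0001
finger_force: 0.0
```

Request:
play_rows(
  plan=[
    [[-0.1,0,0.8],[0,0,0],1],
    [[-0.2,0,0.8],[0,0,0],1],
    [[-0.22,0,0.8],[0,0,0],1],
    [[-0.22,0,0.8],[0,0,0],1],
    [[-0.22,0,0.7],[0,0,0],1],
    [[-0.22,0,0.6],[0,0,0],1],
    [[-0.22,0,0.5],[0,0,0],1],
    [[-0.2,0,0.3],[0,0,0],1],
    [[0,0,0.3],[0,0,0],1],
    [[0,0,0],[0,0,0],1],
    [[0,0,0],[0,0,0],1],
    [[0.2,0,-0.8],[0,0,0],1],
    [[0.2,0,-0.8],[0,0,0],1],
    [[0.2,0,-0.8],[0,0,0],1],
    [[0.2,0,-0.8],[0,0,0],1],
    [[0.2,0,-0.8],[0,0,0],1],
    [[0.3,0,-0.8],[0,0,0],1],
    [[0.3,0,-0.8],[0,0,0],1],
    [[0,0,0],[0,0,0],1],
  ],
)

```text
clock: 52.7
position: [0.6141, -0.1935, 0.2414]
tool_rot: [3.139, 0.0, 1.521]
force: [-0.0, 0.8, -1.0]
grip_width: -0.0002
finger_force: 0.0
```

Run:
```python
from h import *
go(*F(0,-328),101,87.05); plate(); print(lever())
```

```text
t 52.7 pos [ 614.1 -193.5  241.4] yaw [179.9   0.   87.1] w -0.2 F [-0.   0.8 -1. ] | turn [0.02 0.   0.01] then shift [-1.59 -0.05  5.61]
z54-63 (plate/ram tops): [(-41, 11), (-38, 13), (-35, 16), (-32, 20), (-29, 6), (-2, 5), (1, 15), (4, 19)]
z64-74 (cells): [(10, 13), (13, 18), (16, 17), (19, 17), (22, 18), (25, 19), (28, 17), (31, 20), (34, 17), (37, 14), (40, 19), (43, 18), (46, 17), (49, 17), (52, 15), (55, 20), (58, 23), (61, 15), (64, 16), (67, 14), (70, 20), (73, 18), (76, 21), (79, 16), (82, 21)]
[(-268, 185.7, 15), (-256, 174.2, 28), (-244, 157.4, 15), (-232, 147.0, 14), (-220, 136.6, 14), (-208, 128.7, 15), (-196, 116.8, 17)]
```

Request:
play_rows(
  plan=[
    [[-0.1,0,0.8],[0,0,0],1],
    [[-0.2,0,0.8],[0,0,0],1],
    [[-0.22,0,0.8],[0,0,0],1],
    [[-0.22,0,0.8],[0,0,0],1],
    [[-0.22,0,0.7],[0,0,0],1],
    [[-0.22,0,0.6],[0,0,0],1],
    [[-0.22,0,0.5],[0,0,0],1],
    [[-0.2,0,0.3],[0,0,0],1],
    [[0,0,0.3],[0,0,0],1],
    [[0,0,0],[0,0,0],1],
    [[0,0,0],[0,0,0],1],
  ],
)

```text
clock: 54.18
position: [0.6113, -0.2343, 0.0992]
tool_rot: [-3.142, -0.0, 1.519]
force: [0.5, 2.2, 11.3]
grip_width: 0.0001
finger_force: 5.7
```

Request:
play_rows(
  plan=[
    [[0.2,0,-0.8],[0,0,0],1],
    [[0.2,0,-0.8],[0,0,0],1],
    [[0.2,0,-0.8],[0,0,0],1],
    [[0.2,0,-0.8],[0,0,0],1],
    [[0.2,0,-0.8],[0,0,0],1],
    [[0.3,0,-0.8],[0,0,0],1],
    [[0.3,0,-0.8],[0,0,0],1],
    [[0,0,-0.5],[0,0,0],1],
    [[0,0,0],[0,0,0],1],
  ],
)

```text
clock: 55.3
position: [0.6136, -0.1944, 0.2529]
tool_rot: [3.14, 0.0, 1.52]
force: [-0.2, -0.6, -0.4]
grip_width: -0.0001
finger_force: 0.0
```

Run:
```python
from h import *
plate(); print(lever())
for n in("scene","top"):
    f=grab_frame(n);P=cloud(f)
    for r in regions_of("cover",n)[:1]:
        p=P[r["mask"]];p=p[~np.isnan(p[:,0])]
        for lo,hi in((.030,.045),(.002,.015)): q=p[(p[:,2]>lo)&(p[:,2]<hi)];print(n,r["box"],lo,len(q),np.median(q[:,2]),rect(q))
go(537,388.5,252,83)
```

```text
z54-63 (plate/ram tops): [(-26, 6), (-23, 14), (-20, 13), (-17, 17), (-14, 7), (-2, 4), (1, 19), (4, 16), (34, 4)]
z64-74 (cells): [(10, 13), (13, 14), (16, 17), (19, 17), (22, 17), (25, 15), (28, 19), (31, 16), (34, 11), (37, 16), (40, 13), (43, 17), (46, 16), (49, 18), (52, 20), (55, 18), (58, 18), (61, 18), (64, 14), (67, 15), (70, 19), (73, 17), (76, 20), (79, 18), (82, 17)]
[(-280, 189.0, 6), (-268, 184.1, 22), (-256, 175.3, 29), (-244, 156.5, 19), (-232, 147.7, 17), (-220, 137.1, 16), (-208, 126.8, 15), (-196, 116.6, 15)]
scene [261.0, 247.5, 286.8, 263.8] 0.03 3 0.039815034878824415 [662.  114.3   7.8   0.7  83. ]
scene [261.0, 247.5, 286.8, 263.8] 0.002 0 nan [0. 0. 0. 0. 0.]
top [147.4, 219.2, 191.8, 241.4] 0.03 80 0.03749432672050881 [536.3 386.4  54.4  14.3  82.4]
top [147.4, 219.2, 191.8, 241.4] 0.002 479 0.004470091484366823 [536.5 386.3 138.7  59.5  83.3]
t 55.6 pos [ 613.2 -194.2  251.4] yaw [-179.9    0.    87.1] w 0.0 F [-0.1 -0.8  0. ] | turn [-0.01  0.    0.47] then shift [ 2.276e+01 -5.860e+00 -2.000e-02]
  return _methods._mean(a, axis=axis, dtype=dtype,
  ret = ret.dtype.type(ret / rcount)
```

Request:
play_rows(
  plan=[
    [[0,0,0],[0,0,0.47],1],
    [[0.95,-0.24,0],[0,0,0],1],
    [[0.95,-0.24,0],[0,0,0],1],
    [[0.95,-0.24,0],[0,0,0],1],
    [[0.95,-0.24,0],[0,0,0],1],
    [[0.95,-0.24,0],[0,0,0],1],
    [[0.95,-0.24,0],[0,0,0],1],
    [[0.95,-0.24,0],[0,0,0],1],
    [[0.95,-0.24,0],[0,0,0],1],
    [[0.95,-0.25,0],[0,0,0],1],
    [[0.95,-0.25,0],[0,0,0],1],
    [[0.95,-0.25,0],[0,0,0],1],
    [[0.95,-0.25,0],[0,0,0],1],
    [[0.95,-0.25,0],[0,0,0],-0.2],
    [[0.95,-0.25,0],[0,0,0],-0.2],
    [[0.95,-0.25,0],[0,0,0],-0.2],
    [[0.95,-0.25,0],[0,0,0],-0.2],
    [[0.95,-0.25,0],[0,0,0],-0.2],
    [[0.95,-0.25,0],[0,0,0],-0.2],
    [[0.95,-0.24,0],[0,0,0],-0.2],
  ],
)

```text
clock: 58.1
position: [0.5523, 0.2686, 0.2517]
tool_rot: [-3.141, 0.0, 1.449]
force: [-0.1, 0.2, 0.4]
grip_width: 0.0513
finger_force: 0.0
```

Request:
play_rows(
  plan=[
    [[0.95,-0.24,0.5],[0,0,0],-0.2],
    [[0.95,-0.24,0.8],[0,0,0],-0.2],
    [[0.95,-0.24,1],[0,0,0],-0.2],
    [[0.95,-0.24,1],[0,0,0],-0.2],
    [[0.9,-0.24,1],[0,0,0],-0.2],
    [[0,0,0],[0,0,0],-0.2],
    [[0,0,0],[0,0,0],-0.2],
  ],
)

```text
clock: 58.98
position: [0.5371, 0.3876, 0.144]
tool_rot: [-3.142, 0.001, 1.449]
force: [0.4, -0.3, 0.8]
grip_width: 0.051
finger_force: 0.0
```

Run:
```python
from h import *
go(537,388.5,26,83)
for n in("scene",):
    f=grab_frame(n);P=cloud(f)
    for r in regions_of("cover",n)[:3]:
        p=P[r["mask"]];p=p[~np.isnan(p[:,0])]
        for lo,hi in((.030,.045),(.002,.015)):
            q=p[(p[:,2]>lo)&(p[:,2]<hi)]
            if len(q)>10: print(n,r["box"],lo,len(q),np.median(q[:,2]),rect(q))
    cv2.imwrite("pics/s5.png",cv2.resize(f["pixels"][210:390,210:450,::-1],(800,600)))
```

```text
t 59.0 pos [537.1 387.6 144. ] yaw [-1.8e+02  1.0e-01  8.3e+01] w 51.0 F [ 0.4 -0.3  0.8] | turn [-0.    0.01  0.  ] then shift [ 0.03 -0.01  4.72]
scene [335.3, 298.5, 380.7, 353.6] 0.03 93 0.03812154811143963 [537.6 398.   39.7  15.3  83.2]
scene [335.3, 298.5, 380.7, 353.6] 0.002 584 0.0038503181381002237 [537.4 390.4 138.3  58.9  83.5]
```

View pics/s5.png

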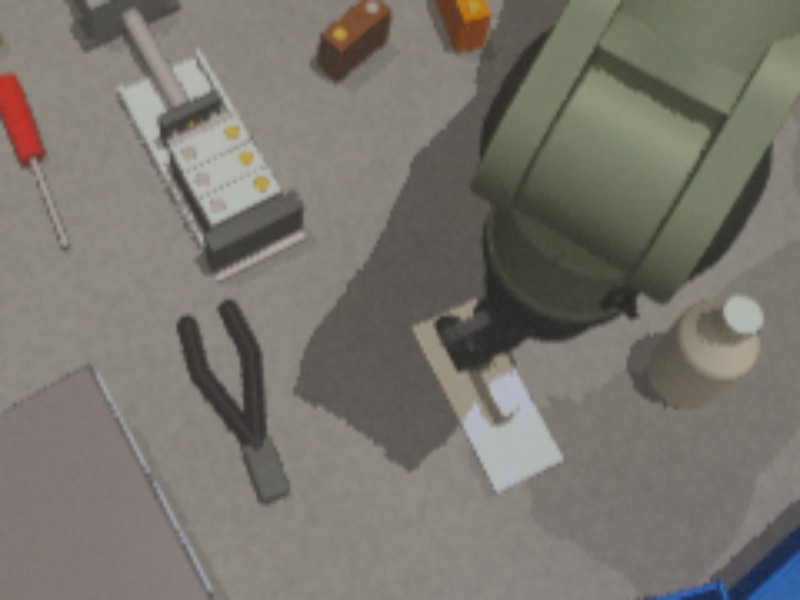

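The cells are packed against the stop at crop (215,165). The cover lies unmoved at (485,395) under the gripper. Grasping its bar.

Request:
play_rows(
  plan=[
    [[0.03,0,1],[0,0,0],-0.2],
    [[0,0,1],[0,0,0],-0.2],
    [[0,0,1],[0,0,0],-0.2],
    [[0,0,0.9],[0,0,0],-0.2],
    [[0,0,0.5],[0,0,0],-0.2],
    [[0,0,0.3],[0,0,0],-0.2],
    [[0,0,0],[0,0,0],1],
    [[0,0,0],[0,0,0],1],
    [[0,0,0],[0,0,0],1],
    [[0,0,0],[0,0,0],1],
    [[0,0,0],[0,0,0],1],
    [[0,0,-0.5],[0,0,0],1],
    [[0,0,-1],[0,0,0],1],
    [[0,0,-1],[0,0,0],1],
    [[0,0,-1],[0,0,0],1],
    [[0,0,-1],[0,0,0],1],
    [[0,0,-1],[0,0,0],1],
    [[0,0,0],[0,0,0],1],
  ],
  newtons=60,
)

```text
clock: 61.32
position: [0.5378, 0.3895, 0.167]
tool_rot: [3.139, -0.003, 1.449]
force: [0.3, 0.5, -2.1]
grip_width: 0.0126
finger_force: 58.7
```

Run:
```python
from h import *
go(*F(0,48),160,87.05)
for n in("scene","top"):
    f=grab_frame(n);P=cloud(f)
    for r in regions_of("cover",n)[:2]:
        p=P[r["mask"]];p=p[~np.isnan(p[:,0])]
        m=np.median(p[:,2]);q=p[abs(p[:,2]-m)<.006];print(n,r["box"],len(q),m,rect(q))
```

```text
t 61.3 pos [537.8 389.5 167. ] yaw [ 1.799e+02 -1.000e-01  8.300e+01] w 12.6 F [ 0.3  0.5 -2.1] | turn [ 0.02 -0.02 -0.47] then shift [-9.69  4.2   0.28]
scene [339.9, 280.5, 392.6, 344.6] 917 0.14272375689482367 [537.8 389.4 140.5  60.4  82.5]
top [156.1, 212.9, 181.4, 235.2] 422 0.14039548156847387 [533.6 354.7  76.3  59.6  82.1]
```

Request:
play_rows(
  plan=[
    [[0,0,0],[0,0,-0.47],1],
    [[-0.88,0.38,0],[0,0,0],1],
    [[-0.88,0.38,0],[0,0,0],1],
    [[-0.88,0.38,0],[0,0,0],1],
    [[-0.88,0.38,0],[0,0,0],1],
    [[-0.88,0.38,0],[0,0,0],1],
    [[-0.88,0.38,0],[0,0,0],1],
    [[-0.88,0.38,0],[0,0,0],1],
    [[-0.88,0.38,0],[0,0,0],1],
    [[-0.88,0.38,0],[0,0,0],1],
    [[-0.88,0.38,0],[0,0,0],1],
    [[-0.89,0.4,0.3],[0,0,0],1],
    [[0,0,0],[0,0,0],1],
    [[0,0,0],[0,0,0],1],
  ],
)

```text
clock: 63.28
position: [0.6295, 0.1418, 0.157]
tool_rot: [-3.141, -0.0, 1.52]
force: [-0.2, -0.1, -1.1]
grip_width: 0.0132
finger_force: 58.6
```

Run:
```python
from h import *
go(*F(0,48),95,87.05)
f=grab_frame("scene");P=cloud(f)
for r in regions_of("cover","scene")[:2]:
        p=P[r["mask"]];p=p[~np.isnan(p[:,0])]
        m=np.median(p[:,2]);q=p[abs(p[:,2]-m)<.006];print(r["box"],len(q),m,rect(q),F(0,48))
```

```text
t 63.3 pos [629.5 141.8 157. ] yaw [-180.    -0.    87.1] w 13.2 F [-0.2 -0.1 -1.1] | turn [-0. -0.  0.] then shift [0.02 0.03 2.48]
[266.4, 242.3, 302.2, 272.6] 546 0.1327324634633528 [631.4 171.1  82.2  60.   87.5] (np.float64(630.27029445229), np.float64(142.236391659354))
[206.9, 232.3, 230.7, 280.8] 203 0.021187441660679186 [758.2  28.4 162.6  23.1  83.2] (np.float64(630.27029445229), np.float64(142.236391659354))
```

Request:
play_rows(
  plan=[
    [[0,0.03,0.8],[0,0,0],1],
    [[0,0,0.8],[0,0,0],1],
    [[0,0,0.4],[0,0,0],1],
    [[0,0,0.2],[0,0,0],1],
    [[0,0,0.1],[0,0,0],1],
    [[0,0,0],[0,0,0],1],
    [[0,0,0],[0,0,0],1],
  ],
)

```text
clock: 64.25
position: [0.6305, 0.1417, 0.1]
tool_rot: [3.141, -0.0, 1.52]
force: [-0.4, 0.1, -0.6]
grip_width: 0.0131
finger_force: 58.6
```

Request:
play_rows(
  plan=[
    [[0,0,0.1],[0,0,0],1],
    [[0,0,0],[0,0,0],1],
    [[0,0,0],[0,0,0],1],
  ],
)

```text
clock: 64.62
position: [0.6303, 0.1416, 0.0971]
tool_rot: [3.142, 0.0, 1.52]
force: [-0.4, 0.9, -0.9]
grip_width: 0.0129
finger_force: 58.6
```

Request:
play_rows(
  plan=[
    [[0,0,0.06],[0,0,0],1],
    [[0,0,0.06],[0,0,0],1],
    [[0,0,0],[0,0,0],1],
  ],
)

```text
clock: 65.0
position: [0.6305, 0.1417, 0.0958]
tool_rot: [3.141, -0.001, 1.52]
force: [-12.3, -0.9, 28.4]
grip_width: 0.0129
finger_force: 63.0
```

Request:
play_rows(
  plan=[
    [[0,0,-0.06],[0,0,0],1],
    [[0,0,0],[0,0,0],1],
    [[0,0,0],[0,0,0],0.4],
    [[0,0,0],[0,0,0],0.4],
    [[0,0,0],[0,0,0],0.2],
    [[0,0,0],[0,0,0],0.2],
    [[0,0,-0.5],[0,0,0],0.2],
    [[0,0,-1],[0,0,0],0.2],
    [[0,0,-1],[0,0,0],0.2],
    [[0,0,-1],[0,0,0],0.2],
    [[0,-1,-1],[0,0,0],0.2],
    [[0,-1,-1],[0,0,0],0.2],
    [[0,-1,0],[0,0,0],0.2],
    [[0,-1,0],[0,0,0],0.2],
    [[0,-1,0],[0,0,0],0.2],
    [[0,-1,0],[0,0,0],0.2],
    [[0,-1,0],[0,0,0],0.2],
    [[0,-1,0],[0,0,0],0.2],
    [[0,0,0],[0,0,0],0.2],
  ],
)

```text
clock: 67.38
position: [0.4296, 0.1521, 0.2339]
tool_rot: [3.141, -0.001, 1.521]
force: [0.3, -0.2, 0.3]
grip_width: 0.0344
finger_force: 0.0
```

Run:
```python
from h import *
go(*F(0,48),95,87.05)
print(F(0,48)); plate()
f=grab_frame("scene");P=cloud(f)
for th in("cover","spacer"):
    for r in regions_of(th,"scene")[:2]:
        p=P[r["mask"]];p=p[~np.isnan(p[:,0])]
        m=np.median(p[:,2]);q=p[abs(p[:,2]-m)<.006];print(th,r["p"],r["box"],len(q),m,rect(q))
cv2.imwrite("pics/s6.png",cv2.resize(f["pixels"][80:320,160:480,::-1],(800,600)))
```

```text
t 67.4 pos [429.6 152.1 233.9] yaw [ 1.80e+02 -1.00e-01  8.71e+01] w 34.4 F [ 0.3 -0.2  0.3] | turn [ 0.   -0.01  0.01] then shift [0.02 8.04 5.56]
(np.float64(630.27029445229), np.float64(142.236391659354))
z54-63 (plate/ram tops): []
z64-74 (cells): [(-23, 9), (-20, 18), (-17, 15), (-14, 14), (-11, 23), (-8, 15), (-5, 15), (-2, 16), (1, 13), (4, 17), (7, 10), (10, 8), (13, 16), (16, 6), (19, 15), (22, 13), (25, 11), (28, 8), (31, 12), (34, 11), (37, 13), (40, 10), (43, 10), (46, 8), (49, 14), (52, 10), (55, 12), (58, 12), (61, 11), (64, 14), (67, 11), (70, 17), (73, 18), (76, 19), (79, 18), (82, 21)]
cover 0.58 [257.1, 233.3, 298.1, 285.5] 888 0.07141900862149383 [631.  141.7 140.9  60.6  87.3]
cover 0.23 [265.6, 302.7, 295.5, 360.8] 635 0.013207687493471941 [709.2 298.6 154.4  56.   79.9]
spacer 0.65 [234.3, 104.1, 258.3, 128.6] 123 0.051450313329339296 [ 434.9 -410.8   58.9   57.9  -84.2]
```

View pics/s6.png

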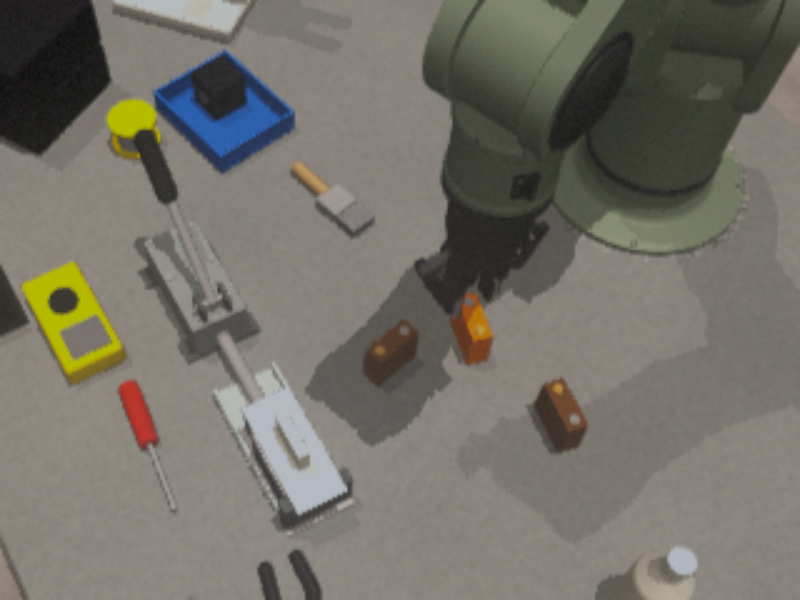

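The white cover lies square on the row at crop (295,455), centred within about 1 mm and 0.3° of the frame axis. The spacer got knocked a little but still sits inside the tray at (218,85). The lever is up and the other things on the bench are unmoved.

```bash
python3 -c "
from workcell import bot
print(bot.job_done())"
```

```text
the job is handed in; nothing more can be done
None
```

I handed the job in at about 67 s: the spacer is in the tray, the three cells are clamped against the stop with the spring squeezed by about 16 mm (measured from depth images), the lever is up, and the cover lies squarely on top of the row.

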